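# Check a washed beaker with the optical probe

## Task

Zero the cleanliness reader by pulling its sprung red knob straight out to its stop, then let the knob spring fully back in. Take the orange-banded probe out of its well, carry it over the top of the white splash guard (not round its ends) and finish while still holding it upright and still, its tip centred over the mouth of the steel beaker and about 15 mm above the rim. The probe and the robot must touch neither the guard nor the crate, the probe must touch none of the vessels, and everything else must stay where it is.

Things in the scene. Friction and masses are not known exactly. Their poses are not given: they have to be found in the camera images.
- knob (a joint): travel of the red reference knob, m: 0 = home (in), 0.035 = fully out at its stop. It slides level, out of the reader's front face along the reader's -x axis. A spring draws it in with 2 N when home, 6 N at the stop; let go, it returns by itself.
- knob_grip (a point): centre of the red knob disc (30 mm diameter, 16 mm thick along its slide axis, on a 10 mm steel stem), 42 mm in front of the reader's face when home, 70 mm above the table; moves with the knob. Axes as the reader's. Can be pinched from above, fingers closing along the reader's y
- reader: fixed white box with a blue top, 120 (x) x 140 (y) x 102 high (mm); origin at the centre of its underside; the knob's face is its -x side, turned roughly to the robot
- dock: fixed steel plate 190 (x) x 65 (y) x 12 mm thick, carrying two upright black round wells (48 mm outside, 40 mm inside diameter, rims 62 mm above the table) at x = +55 and -55 mm; origin at the centre of its underside
- probe: loose upright cordless probe with an orange band and orange top dot, 0.11 to 0.23 kg: dark steel head 30 mm diameter over its lowest 60 mm, grey handle 32 mm diameter above, 160 mm long in all; origin at the centre of its tip (lower end), z up along it. Stands on the dock plate (tip 12 mm above the table) in either one of the wells
- probe_tip (a point): centre of the orange-banded probe's lower end face; z points up along the probe
- probe_grip (a point): point on the probe's axis 120 mm above its tip, a good place to grip from above, fingers closing along the dock's y (the spare probe is 110 mm away along the dock's x)
- guard: fixed white perforated splash guard, an upright panel 440 (x) x 12 (y) x 160 mm high on a 40 mm wide foot, between dock and crate; origin at the centre of its underside; x along the panel
- crate: fixed white open wash crate 270 (x) x 225 (y) x 60 mm high, walls and floor 5 mm; origin at the centre of its underside. Holds four upright open cups of one size (100 mm high, rims 105 mm above the table, about 72 mm across the mouth), in any order
- beaker: loose plain steel beaker in the crate, the target; 100 mm high, mouth 72 mm outside diameter, 3 mm wall, 0.22 kg; origin at the centre of its underside
- beaker_rim (a point): centre of the steel beaker's mouth, in the plane of its rim; z up
- spare: loose spare probe, same as the other but with a blue band, in the other well; leave alone
- tumbler: green glass cup in the crate, leave alone
- cup: blue ceramic cup in the crate, leave alone
- pot: brown terracotta cup in the crate, leave alone
- bottle_a: brown glass bottle with a blue cap, 60 mm diameter, 150 mm high, behind the dock; leave alone
- brush: brush lying to the right of the crate; leave alone

How it is judged:
By the outcome, as a careful person would: the job done as asked, in the order asked, and still so for the second after the job is handed in, while the arm keeps its last pose, push and grip.
It also fails if it takes over 58 s, if anything falls off the work surface, if the arm or the gripper's body presses on something with over 40 N, if the wrist force passes 120 N, or if a joint passes its speed limit or range.

## Robot

A 7-joint arm with a two-finger parallel gripper is mounted at the origin on the work surface. World frame = base frame: x ahead of the robot, y to its left, z up, the work surface at z = 0. Lengths are in m, angles in rad, forces in N, time in s.
With the tool pointing down it reaches from about 0.425 to 0.875 m from the base axis. Payload 8.4 kg.
Tool frame: the origin (TCP) lies at the very end of the fingers, on their centre line; the grasp point (between the pads) lies 19 mm behind it; z points along the fingers, y is the line along which they close (so a half turn about z gives the same grasp; the last joint's range is limited). The gripper opens to 85 mm and grips with 20 to 120 N. Pads are 22 mm wide; open, the fingers measure 114 mm over their backs; the gripper's body (76 mm by 85 mm) begins 54 mm behind the grasp point. The pads swing forward as they close: fully open they stand 13 mm farther back than shut.
Start: joints at [1.243, 0.333, 0.04, 1.465, -0.013, 1.343, -0.059], TCP at [0.147, -0.633, 0.231] pointing down, gripper open.
Joint ranges: [-2.58, 2.58], [-0.38, 2.09], [-1.3, 1.39], [0.25, 2.4], [-1.5, 4.64], [0.08, 2.09], [-2.65, 2.65]. Speed limits (rad/s): [2.22, 2.22, 2.79, 2.79, 3.14, 3.14, 3.14].

## Interface

Orientations are given as a unit quaternion [x, y, z, w].
In Python, from rig import robot gives the robot as it stands.
- The arm moves only by the tool play_rows, never from a script. Its argument "targets" is a list that holds one entry, the list of rows, each a list of 4 numbers: the shift along the tool's x, y, z each as a share of 50 mm, from -1 to 1, then the turn about the tool's z as a share of pi rad, from -1 to 1. In form: [[[x, y, z, spin], ...]]. A call has 1 to 5 rows; each row shifts and turns the commanded pose from where the row before left it, along the tool's axes as they then stand; what a row does not reach is not made up. A row lasts 1/10 s, in which the tool goes at most 50 mm and 8.59 degrees, less where a joint would pass 70% of its speed; a pose out of reach is approached as far as the arm can. A call with a number of a shift or a turn outside -1 to 1 is refused whole. A call with a gripper value outside its range is refused whole. "gripper" is the opening, from -1 (shut) to 1 (fully open), set as the call begins (left out, the last holds). The fingers move at their own pace and stop on an object; the grip force is fixed at half the most. Time passes only in rows, so rows that do not move let the fingers close. It gives the time, the measured TCP pose, the force, the opening and the grip force at its end, in the units of the state.
- robot.observe(): the state, without advancing time (a new reading comes with each control period).
- robot.get_image(name): name is "side" or "top" or "wrist"; returns the picture (480x640x3 uint8, blue, green, red); there is no depth.
- robot.calibration(name): a dict with "fx", "fy", "cx", "cy" (pixels), "R" (3x3) and "t" (3): a world point X has camera coordinates R X + t; the wrist camera has in their place "hand_eye" (4x4, takes a point from camera to tool coordinates, whose origin is the TCP and whose axes are the flange's). Camera axes: x right, y down, z forward; pixel columns grow to the right and rows downward; lengths in m; the calibration is good to about 2 mm. A picture is of the moment at which its call begins: read the wrist's pose just before it. calibration takes no time and is no camera call.
- robot.job_done(): hands the job in; it is judged then, once.
The state is a dict: "time_s": time; "joints": joint angles; "joint_vel": joint speeds; "joint_torque": joint torques, N m; "eef_pos": TCP position; "ee_rot": TCP orientation; "wrist_force": force on the tool from outside, world axes, zero at the start; "wrist_torque": the same for the moment, N m; "width": finger opening in m; "grasp_force": force on a finger pad.
Only numpy, scipy, OpenCV 4.12 (cv2) and the standard library are available. Lean on these libraries where they do the work, as an engineer would, in place of code of your own. Each camera call takes 0.05 s, during which the arm holds its last target. There are 200 camera calls.

## Working session

There is one attempt and no reset: what is moved stays moved. The work goes in short steps, Python scripts to look and compute and a tool call to move; the robot and the scene stay as the last step left them, time stands still between calls to the robot, and variables do not carry over. Pictures are saved under pics/ and viewed, at most 11 in all, crops included, and the job is handed in when it is done.

Besides the shell and the picture viewer there is one more tool, called after "Emit:" as name([rows], argument=value, ...), one row to a line, values as JSON. play_rows: Moves the arm, as the interface text tells. Shift numbers are shares of 50 mm and turn numbers shares of pi rad, none past 1 either way. Its arguments: {"type":"object","properties":{"targets":{"type":"array"},"gripper":{"type":"number"}},"required":["targets"]}

```bash
ls; mkdir -p pics; python3 - <<'E'
from rig import robot
import cv2,json,numpy as np
s=robot.observe();print(s)
for n in("side","top","wrist"):
    cv2.imwrite(f"pics/{n}0.png",robot.get_image(n)); print(n,robot.calibration(n))
E
```

```text
pics
{'time_s': 0.0, 'joints': array([ 1.2427908 ,  0.33388709,  0.03984791,  1.46626406, -0.01337383,
        1.34328458, -0.05849981]), 'joint_vel': array([ 0.00041722, -0.00065114, -0.0005177 ,  0.00030772,  0.00207444,
        0.00168581, -0.00149845]), 'joint_torque': array([ 1.11950133e-04, -6.58553267e+01,  1.36548053e+00, -4.05562913e+01,
        1.66636496e-02,  1.28654539e-02, -2.24737460e-05]), 'eef_pos': array([ 0.14730715, -0.63262923,  0.23043982]), 'ee_rot': array([ 9.93462061e-01,  1.14160023e-01, -1.51157049e-04, -7.74237226e-04]), 'wrist_force': array([-0.60266997,  0.83960576,  0.93526093]), 'wrist_torque': array([ 0.01962613,  0.03359272, -0.01700119]), 'grasp_force': 0.0, 'width': 0.08519767377029314}
side {'fx': 521.0389757340721, 'fy': 521.0389757340721, 'cx': 330.511091509357, 'cy': 233.82165710938062, 'R': array([[-0.78696579, -0.6169644 , -0.00630743],
       [-0.46602962,  0.60107916, -0.6492459 ],
       [ 0.40435287, -0.50799486, -0.76055242]]), 't': array([0.45005441, 0.37264702, 1.0728021 ])}
top {'fx': 504.092316250537, 'fy': 504.092316250537, 'cx': 320.6372156392337, 'cy': 231.93864754468788, 'R': array([[-0.01189806, -0.99964415, -0.02387482],
       [-0.99896621,  0.01293085, -0.04358096],
       [ 0.04387417,  0.02333161, -0.99876458]]), 't': array([-0.01735945,  0.59037291,  1.06347245])}
wrist {'fx': 342.39979090185693, 'fy': 342.39979090185693, 'cx': 325.2499320459467, 'cy': 235.89046017523327, 'hand_eye': array([[ 3.35285176e-04, -9.61661136e-01, -2.74240308e-01,
         6.94893024e-02],
       [ 9.99999782e-01,  4.78395462e-04, -4.54963099e-04,
        -1.01315580e-03],
       [ 5.68715650e-04, -2.74240096e-01,  9.61661087e-01,
        -1.43313664e-01],
       [ 0.00000000e+00,  0.00000000e+00,  0.00000000e+00,
         1.00000000e+00]])}
```

View pics/top0.png

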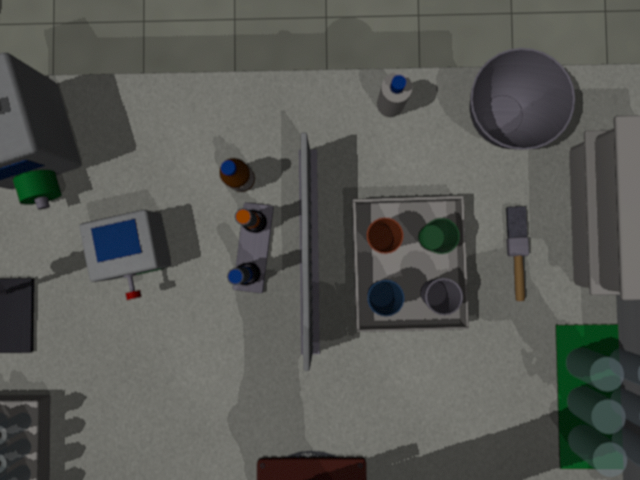

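View pics/side0.png

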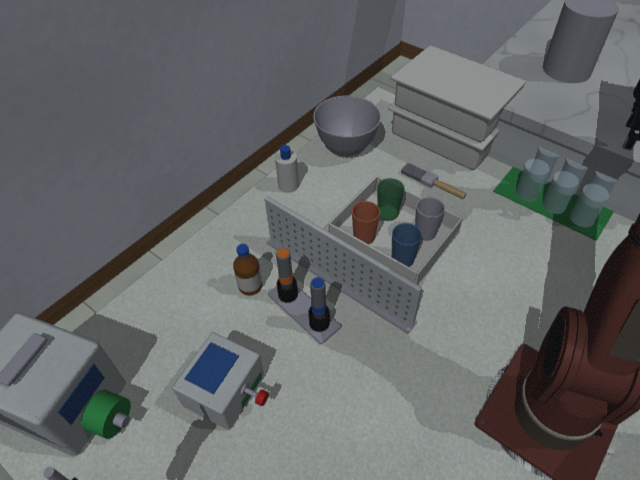

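```bash
cat >h.py <<'E'
import cv2,numpy as np
from rig import robot
from scipy.spatial.transform import Rotation as Ro
def ray(n,uv,s=None):
    c=robot.calibration(n); uv=np.atleast_2d(np.asarray(uv,float))
    d=np.c_[(uv[:,0]-c['cx'])/c['fx'],(uv[:,1]-c['cy'])/c['fy'],np.ones(len(uv))]
    if n=='wrist':
        H=c['hand_eye'];R=Ro.from_quat(s['ee_rot']).as_matrix()
        return R@H[:3,3]+s['eef_pos'],d@(R@H[:3,:3]).T
    R=np.array(c['R']);return -R.T@np.array(c['t']),d@R
def onz(n,uv,z,s=None):
    o,d=ray(n,uv,s); return o+d*((z-o[2])/d[:,2])[:,None]
def tri(a,ua,b,ub):
    o,d=ray(a,ua);p,e=ray(b,ub);d=d[0];e=e[0]
    k=np.linalg.lstsq(np.c_[d,-e],p-o,rcond=None)[0]
    A=o+k[0]*d;B=p+k[1]*e;return (A+B)/2,np.linalg.norm(A-B)
def blobs(img,lo,hi,amin=25):
    h=cv2.cvtColor(img,cv2.COLOR_BGR2HSV)
    m=cv2.inRange(h,np.array(lo),np.array(hi))
    n,l,st,c=cv2.connectedComponentsWithStats(m)
    return [(st[i],c[i],l==i) for i in range(1,n) if st[i][4]>=amin]
E
python3 - <<'E'
from h import *
np.set_printoptions(precision=4,suppress=True)
I={n:cv2.imread(f"pics/{n}0.png") for n in("top","side")}
for nm,lo,hi in(("red",(0,190,90),(4,255,255)),("orange",(5,200,120),(18,255,255)),("blue",(105,150,80),(125,255,255))):
    for n in I:
        for st,c,_ in blobs(I[n],lo,hi): print(nm,n,st,c)
# reader blue panel
for st,c,m in blobs(I["top"],(100,130,60),(125,255,255),500):
    ct=cv2.findContours(m.astype(np.uint8),0,2)[0][0]
    b=cv2.boxPoints(cv2.minAreaRect(ct)); print("panel",onz("top",b,.102)[:,:2])
# guard top, beaker zoom
t=I["top"]; 
z=cv2.resize(t[185:335,340:480],None,fx=4,fy=4,interpolation=2)
z2=cv2.resize(t[190:310,80:280],None,fx=4,fy=4,interpolation=2)
cv2.imwrite("pics/z.png",z);cv2.imwrite("pics/z2.png",z2)
E
```

```text
red top [127 292   7   7  36] [129.9722 295.1667]
red side [256 391  10  14  59] [259.8644 397.678 ]
orange top [237 210  12  13 126] [242.4603 216.0873]
blue top [392  76  14  13 140] [398.5071  81.85  ]
blue top [221 161  13  13 135] [227.2815 167.1778]
blue top [  92  221   48   40 1340] [115.3179 241.0522]
blue top [229 270  13  13 143] [235.    276.042]
blue side [280 145  10  14  94] [284.2766 151.0957]
blue side [237 244  11  12  96] [241.9688 249.4479]
blue side [312 278  12  10  95] [317.4526 282.5368]
blue side [313 308  10   6  42] [317.619 310.119]
blue side [ 185  343   53   50 1364] [211.3996 367.6408]
panel [[0.5995 0.4287]
 [0.6163 0.342 ]
 [0.5508 0.328 ]
 [0.534  0.4144]]
```

View pics/z2.png

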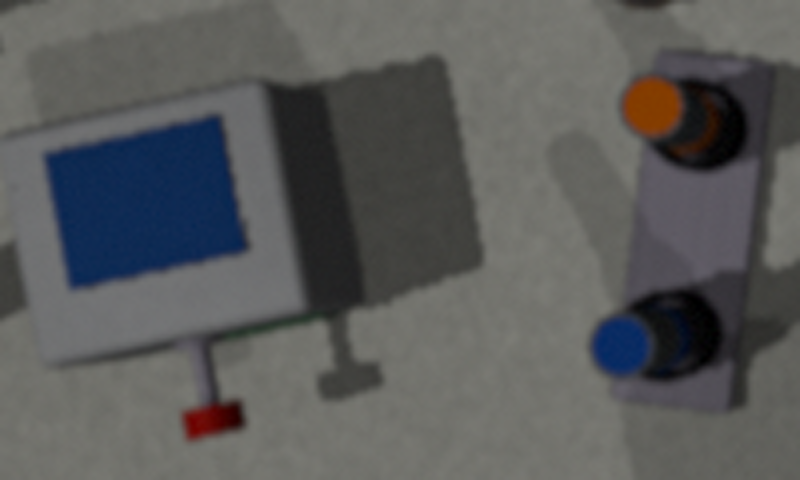

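View pics/z.png

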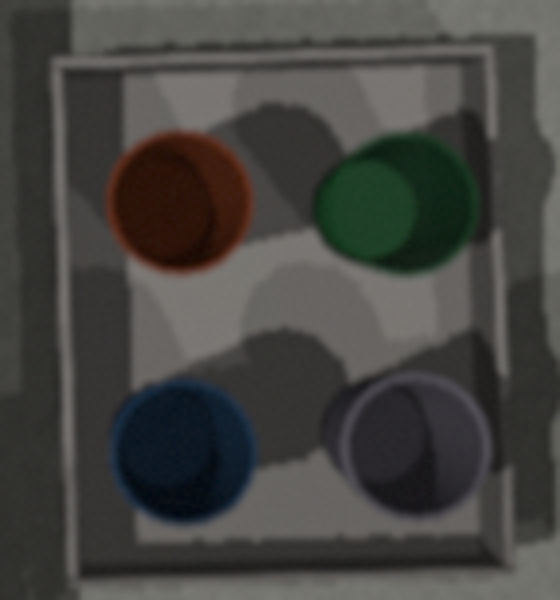

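```bash
python3 - <<'E'
from h import *
np.set_printoptions(precision=4,suppress=True)
I={n:cv2.imread(f"pics/{n}0.png") for n in("top","side")}
def red(n):
    b,g,r=[I[n][...,i].astype(int) for i in range(3)]
    m=((r>80)&(g<0.35*r)&(b<0.4*r)).astype(np.uint8)
    n_,l,st,c=cv2.connectedComponentsWithStats(m)
    return [(st[i],c[i]) for i in range(1,n_) if st[i][4]>30 and st[i][4]<400]
kt=red("top");ks=red("side");print(kt,ks)
print("knob top@.08",onz("top",[132.9,294.4],.078),onz("top",[132.9,294.4],.070))
for k in ks: print(tri("top",[132.9,294.4],"side",k[1]))
P=onz("top",[[242.7,216.3],[235.2,276.0]],.172);print("probe,spare",P)
d=P[0]-P[1];print(np.linalg.norm(d),np.degrees(np.arctan2(d[1],d[0])))
print("beaker",onz("top",[[443.6,295.6]],.105), onz("top",[[443.6-18.5,295.6],[443.6+18.5,295.6]],.105))
print("guard top ends",onz("top",[[304,134],[308,368]],.16))
e=I["side"]
b=cv2.cvtColor(e,cv2.COLOR_BGR2HSV)
for st,c,m in blobs(e,(4,180,100),(18,255,255),10): 
    print("or side",st,c)
E
```

```text
[(array([127, 292,   8,   7,  46], dtype=int32), array([130.3478, 295.1087]))] [(array([256, 391,  11,  14,  92], dtype=int32), array([260.3913, 397.0217]))]
knob top@.08 [[0.4663 0.3531 0.078 ]] [[0.4657 0.3563 0.07  ]]
(array([0.4667, 0.3555, 0.0734]), np.float64(0.0018292503387067737))
probe,spare [[0.6136 0.1137 0.172 ]
 [0.5049 0.128  0.172 ]]
0.10957650056968729 -7.473778213530731
beaker [[ 0.46   -0.2627  0.105 ]] [[ 0.4604 -0.2272  0.105 ]
 [ 0.4597 -0.2982  0.105 ]]
guard top ends [[ 0.7663  0.0006  0.16  ]
 [ 0.3358 -0.0022  0.16  ]]
or side [277 249  12   8  69] [282.5797 252.7826]
or side [280 279   9   5  34] [284.1471 280.8235]
```

Top view: the orange dot is at (243,216), the blue dot at (235,276), the knob at (133,294) and the beaker mouth at (444,296). The sizes agree with the task: well spacing 109.6 mm, mouth 71 mm. Next I arc over towards the knob.

Emit:
play_rows([
  [[0, 0, -1, 0], [0, 0, -1, 0], [0.7, -0.32, -0.4, 0], [0.7, -0.32, 0, 0], [0.7, -0.32, 0, 0]],
], gripper=1)

```text
time_s: 0.65
eef_pos: [0.2397, -0.5618, 0.352]
ee_rot: [0.994, 0.114, 0.0, 0.001]
wrist_force: [0.9, 0.2, -0.3]
width: 0.0854
grasp_force: 0.0
```

Emit:
play_rows([
  [[0.7, -0.32, 0, 0], [0.7, -0.32, 0, 0], [0.7, -0.32, 0, 0], [0.7, -0.32, 0, 0], [0.7, -0.32, 0, 0]],
])

```text
time_s: 1.15
eef_pos: [0.392, -0.4437, 0.3511]
ee_rot: [0.993, 0.114, -0.0, -0.0]
wrist_force: [0.3, 0.2, -0.6]
width: 0.0855
grasp_force: 0.0
```

Emit:
play_rows([
  [[0.7, -0.32, 0, 0], [0.7, -0.32, 0, 0], [0.47, -0.7, 0, 0], [0.47, -0.7, 0, 0], [0.47, -0.7, 0, 0]],
])

```text
time_s: 1.65
eef_pos: [0.4972, -0.2779, 0.351]
ee_rot: [0.993, 0.114, -0.0, -0.0]
wrist_force: [0.9, -0.5, -0.1]
width: 0.0856
grasp_force: 0.0
```

Emit:
play_rows([
  [[0.47, -0.7, 0, 0], [0.47, -0.7, 0, 0], [0.47, -0.7, 0, 0], [0.47, -0.7, 0, 0], [0.47, -0.7, 0, 0]],
])

```text
time_s: 2.15
eef_pos: [0.5718, -0.0809, 0.3512]
ee_rot: [0.993, 0.114, -0.0, 0.0]
wrist_force: [0.4, -0.3, 0.5]
width: 0.0854
grasp_force: 0.0
```

Emit:
play_rows([
  [[0, -0.9, 0, 0], [0, -0.9, 0, 0], [0, -0.9, 0, 0], [0, -0.9, 0, 0], [0, -0.9, 0, 0]],
])

```text
time_s: 2.65
eef_pos: [0.5198, 0.1382, 0.3513]
ee_rot: [0.993, 0.114, 0.0, 0.0]
wrist_force: [1.7, 0.8, 0.1]
width: 0.0859
grasp_force: 0.0
```

Emit:
play_rows([
  [[0, -0.9, 0.5, 0.009], [0, -0.9, 0.5, 0], [0, -0.9, 0.5, 0], [0, -0.9, 0.5, 0], [0, -0.7, 0, 0]],
])

```text
time_s: 3.15
eef_pos: [0.4752, 0.3432, 0.2506]
ee_rot: [0.995, 0.101, -0.002, 0.001]
wrist_force: [-0.2, -0.2, 0.4]
width: 0.0856
grasp_force: 0.0
```

Emit:
play_rows([
  [[0, 0, 0, 0], [0, 0, 0, 0]],
])

```text
time_s: 3.35
eef_pos: [0.4771, 0.3426, 0.2539]
ee_rot: [0.995, 0.101, -0.0, 0.0]
wrist_force: [0.1, -0.7, -0.3]
width: 0.085
grasp_force: 0.0
```

```bash
python3 - <<'E'
from h import *
s=robot.observe();print(s['eef_pos'],s['ee_rot'],s['joints'].round(2))
cv2.imwrite("pics/w1.png",robot.get_image("wrist"));np.save("s1.npy",np.r_[s['eef_pos'],s['ee_rot']])
E
```

```text
[0.477102   0.3426082  0.25387309] [ 9.94879709e-01  1.01065390e-01 -3.89189717e-04  2.79394604e-05] [-0.1   0.27 -0.72  1.56  0.18  1.38 -2.21]
```

View pics/w1.png

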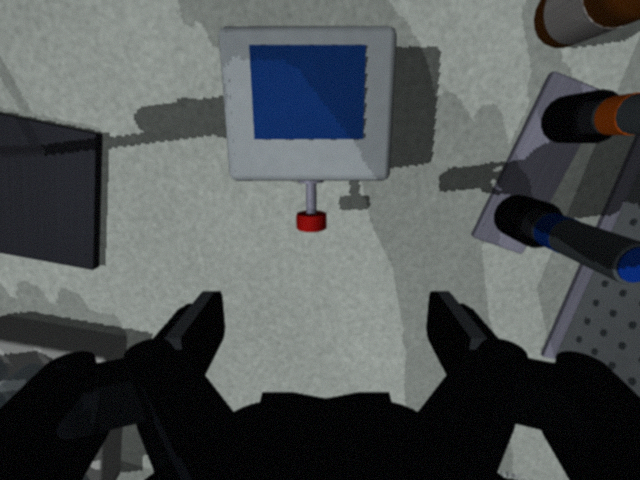

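```bash
cat >>h.py <<'E'
def plan(s,p,yaw=None):
    "tool-frame shift in 50mm units to world TCP p; spin share to tool-x yaw (deg)"
    R=Ro.from_quat(s['ee_rot']).as_matrix()
    y0=np.degrees(np.arctan2(R[1,0],R[0,0]))
    sp=0 if yaw is None else -((yaw-y0+180)%360-180)/180
    return (R.T@(np.asarray(p)-s['eef_pos'])/.05).round(3),round(sp,4),round(y0,2)
E
python3 - <<'E'
from h import *
np.set_printoptions(precision=4,suppress=True)
v=np.load("s1.npy");s=dict(eef_pos=v[:3],ee_rot=v[3:])
I=cv2.imread("pics/w1.png");b,g,r=[I[...,i].astype(int) for i in range(3)]
m=((r>70)&(g<0.4*r)&(b<0.4*r)); m[:,:250]=0;m[:,400:]=0
ys,xs=np.nonzero(m);print(xs.min(),xs.max(),ys.min(),ys.max(),xs.mean(),ys.mean())
u=(xs.min()+xs.max())/2
f=onz("wrist",[u,ys.max()+.5],.083,s);t=onz("wrist",[u,ys.mean()],.075,s)
w=onz("wrist",[[xs.min()-.5,ys.max()],[xs.max()+.5,ys.max()]],.070,s)
print("front edge",f,"mid",t,"width",np.linalg.norm(w[0]-w[1]),"centre",w.mean(0))
# panel orientation
st,c,mm=max(blobs(I,(100,130,60),(125,255,255),500),key=lambda q:q[0][4])
ct=cv2.findContours(mm.astype(np.uint8),0,2)[0][0]
B=onz("wrist",cv2.boxPoints(cv2.minAreaRect(ct)),.102,s)
print("panel",B.mean(0))
for i in range(4):
    d=B[(i+1)%4]-B[i];print(np.linalg.norm(d),np.degrees(np.arctan2(d[1],d[0]))%90)
# stem line + white top front edge
E=onz("wrist",[[234,181],[388,181]],.102,s);d=E[0]-E[1];print("front edge",np.linalg.norm(d),np.degrees(np.arctan2(d[1],d[0]))-90,E.mean(0))
E
```

```text
297 321 215 230 308.88352272727275 222.63636363636363
front edge [[0.4591 0.3559 0.083 ]] mid [[0.4647 0.3573 0.075 ]] width 0.024723081968663026 centre [0.4561 0.3559 0.07  ]
panel [0.576  0.3786 0.102 ]
0.08892553768112382 11.612344020816877
0.06917061307345829 13.448733862535335
0.09531231254527933 11.620251006787512
0.06927387313220001 8.161154394708104
front edge 0.1320181284842909 11.624304069136059 [0.5078 0.3626 0.102 ]
```

```bash
python3 - <<'E'
from h import *
print(plan(robot.observe(),[.4667,.3545,.05],11.6))
E
```

```text
(array([-0.166, -0.303,  4.082]), np.float64(-0.0007), np.float64(11.47))
```

Emit:
play_rows([
  [[-0.17, -0.3, 0, 0], [0, 0, 0.8, 0], [0, 0, 0.8, 0], [0, 0, 0.8, 0], [0, 0, 0.6, 0]],
])

```text
time_s: 3.9
eef_pos: [0.467, 0.3524, 0.1021]
ee_rot: [0.995, 0.099, -0.0, 0.001]
wrist_force: [0.0, 0.6, 0.6]
width: 0.0852
grasp_force: 0.0
```

Emit:
play_rows([
  [[0, 0, 0.5, 0], [0, 0, 0.4, 0], [0, 0, 0.18, 0], [0, 0, 0, 0], [0, 0, 0, 0]],
])

```text
time_s: 4.4
eef_pos: [0.4672, 0.3548, 0.0513]
ee_rot: [0.995, 0.1, 0.001, -0.0]
wrist_force: [0.0, -0.5, 0.3]
width: 0.0849
grasp_force: 0.0
```

```bash
python3 - <<'E'
from h import *
s=robot.observe();print(s['wrist_force'],plan(s,[.4667,.3545,.05],11.6))
cv2.imwrite("pics/w2.png",np.hstack([robot.get_image("wrist")[150:480,200:450],robot.get_image("side")[300:480,150:350].repeat(2,0).repeat(2,1)[:330]]))
E
```

```text
[ 0.02357837 -0.46995197  0.28690944] (array([-0.01 ,  0.005,  0.026]), np.float64(-0.001), np.float64(11.43))
```

View pics/w2.png

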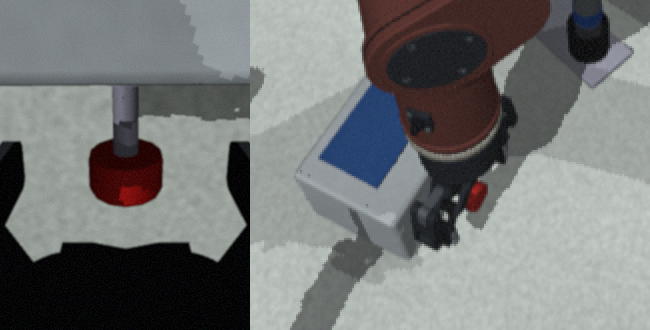

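The knob disc sits at crop (126,175), centred between the fingers at 22 and 230. I'll close on it.

Emit:
play_rows([
  [[0, 0, 0, 0], [0, 0, 0, 0], [0, 0, 0, 0], [0, 0, 0, 0], [0, 0, 0, 0]],
], gripper=-1)

```text
time_s: 5.0
eef_pos: [0.4664, 0.3547, 0.0506]
ee_rot: [0.995, 0.1, 0.0, 0.0]
wrist_force: [-1.6, -2.6, 4.9]
width: 0.0282
grasp_force: 58.7
```

Emit:
play_rows([
  [[0, 0, 0, 0], [0, 0, 0, 0], [0, 0, 0, 0], [0, 0, 0, 0]],
])

```text
time_s: 5.4
eef_pos: [0.4664, 0.3547, 0.0506]
ee_rot: [0.995, 0.1, 0.0, 0.0]
wrist_force: [-2.3, -2.6, 6.5]
width: 0.0283
grasp_force: 58.7
```

Emit:
play_rows([
  [[-0.15, 0, 0, 0], [-0.15, 0, 0, 0], [-0.15, 0, 0, 0], [-0.13, 0, 0, 0], [0, 0, 0, 0]],
])

```text
time_s: 5.9
eef_pos: [0.4378, 0.3489, 0.0507]
ee_rot: [0.995, 0.1, 0.001, 0.0]
wrist_force: [6.0, -0.7, 1.0]
width: 0.0283
grasp_force: 59.2
```

Emit:
play_rows([
  [[-0.06, 0, 0, 0], [-0.06, 0, 0, 0], [0, 0, 0, 0], [0, 0, 0, 0]],
])

```text
time_s: 6.3
eef_pos: [0.4327, 0.3478, 0.0506]
ee_rot: [0.995, 0.1, 0.001, -0.0]
wrist_force: [5.0, -1.4, 2.2]
width: 0.0282
grasp_force: 59.2
```

Emit:
play_rows([
  [[-0.02, 0, 0, 0], [-0.02, 0, 0, 0], [-0.02, 0, 0, 0], [0, 0, 0, 0], [0, 0, 0, 0]],
])

```text
time_s: 6.8
eef_pos: [0.4319, 0.3477, 0.0508]
ee_rot: [0.995, 0.099, 0.003, -0.001]
wrist_force: [15.1, 1.9, -5.0]
width: 0.0277
grasp_force: 59.6
```

It's at the stop: the force rose to 15 N and travel halted at 35 mm. Now I release it.

Emit:
play_rows([
  [[0, 0, 0, 0], [0, 0, 0, 0], [0, 0, 0, 0], [0, 0, 0, 0], [0, 0, 0, 0]],
], gripper=1)

```text
time_s: 7.3
eef_pos: [0.4286, 0.3475, 0.0501]
ee_rot: [0.995, 0.1, -0.0, 0.0]
wrist_force: [-0.4, 0.6, -0.9]
width: 0.0856
grasp_force: 0.0
```

Emit:
play_rows([
  [[0, 0, 0, 0], [0, 0, 0, 0], [0, 0, 0, 0]],
])

```text
time_s: 7.6
eef_pos: [0.429, 0.3474, 0.0502]
ee_rot: [0.995, 0.1, -0.0, -0.0]
wrist_force: [0.1, 0.5, -0.4]
width: 0.0854
grasp_force: 0.0
```

Emit:
play_rows([
  [[0, 0, -0.4, 0], [0, 0, -0.8, 0], [0, 0, -1, 0], [0, 0, -1, 0], [0, 0, -1, 0]],
])

```text
time_s: 8.1
eef_pos: [0.4286, 0.3473, 0.2624]
ee_rot: [0.995, 0.1, 0.0, -0.0]
wrist_force: [1.8, 1.1, -0.5]
width: 0.0853
grasp_force: 0.0
```

Emit:
play_rows([
  [[0, 0, -0.8, 0], [0, 0, -0.3, 0], [0, 0, 0, 0]],
])

```text
time_s: 8.4
eef_pos: [0.4296, 0.3482, 0.3174]
ee_rot: [0.995, 0.1, 0.002, -0.001]
wrist_force: [0.2, -0.5, -0.3]
width: 0.0856
grasp_force: 0.0
```

```bash
python3 - <<'E'
from h import *
np.set_printoptions(precision=4,suppress=True)
s=robot.observe();I=robot.get_image("top");S=robot.get_image("side")
cv2.imwrite("pics/t3.png",np.hstack([I,S])[150:480])
for n,img in(("top",I),("side",S)):
    b,g,r=[img[...,i].astype(int) for i in range(3)]
    m=((r>80)&(g<0.35*r)&(b<0.4*r)).astype(np.uint8)
    k,l,st,c=cv2.connectedComponentsWithStats(m)
    print(n,[(st[i],c[i]) for i in range(1,k) if 10<st[i][4]<400])
print(plan(s,[.6136,.1137,.30],-7.5),s['joints'].round(2))
E
```

```text
top [(array([127, 292,   8,   7,  47], dtype=int32), array([130.5745, 295.0426]))]
side [(array([256, 391,  12,  14, 118], dtype=int32), array([261.3729, 397.4068]))]
(array([2.671, 5.33 , 0.351]), np.float64(0.1055), np.float64(11.49)) [-0.09  0.17 -0.76  1.54  0.12  1.48 -2.22]
```

Emit:
play_rows([
  [[0.44, 0.89, 0, 0], [0.44, 0.89, 0, 0], [0.44, 0.89, 0, 0], [0.44, 0.89, 0, 0], [0.44, 0.89, 0, 0]],
])

```text
time_s: 9.0
eef_pos: [0.5814, 0.1492, 0.3128]
ee_rot: [0.995, 0.1, -0.002, 0.0]
wrist_force: [1.0, 1.4, -0.6]
width: 0.0854
grasp_force: 0.0
```

Emit:
play_rows([
  [[0.44, 0.88, 0, 0], [0, 0, 0, 0.035], [0, 0, 0.35, 0.035], [0, 0, 0, 0.035], [0, 0, 0, 0]],
])

```text
time_s: 9.5
eef_pos: [0.6106, 0.1122, 0.2949]
ee_rot: [0.998, -0.065, -0.002, 0.0]
wrist_force: [0.0, 0.6, -0.3]
width: 0.0853
grasp_force: 0.0
```

Emit:
play_rows([
  [[0, 0, 0, 0], [0, 0, 0, 0]],
])

```text
time_s: 9.7
eef_pos: [0.6113, 0.1126, 0.2972]
ee_rot: [0.998, -0.063, -0.0, 0.0]
wrist_force: [-0.4, -1.5, 1.4]
width: 0.0856
grasp_force: 0.0
```

```bash
python3 - <<'E'
from h import *
np.set_printoptions(precision=4,suppress=True)
s=robot.observe();I=robot.get_image("wrist");cv2.imwrite("pics/w4.png",I)
np.save("s4.npy",np.r_[s['eef_pos'],s['ee_rot']])
print(s['joints'].round(2))
for st,c,m in blobs(I,(5,180,90),(18,255,255),60): print(st,c,onz("wrist",c,.172,s))
print(plan(s,[.6136,.1137,.30],-7.5))
E
```

```text
[ 0.16  0.3  -0.53  1.41  0.15  1.47 -2.06]
[309 208  32  31 762] [324.4816 223.374 ] [[0.6144 0.1139 0.172 ]]
[556 216  22  24  67] [562.9851 227.6269] [[ 0.5866 -0.0773  0.172 ]]
(array([ 0.042, -0.027, -0.055]), np.float64(0.0014), np.float64(-7.25))
```

View pics/w4.png

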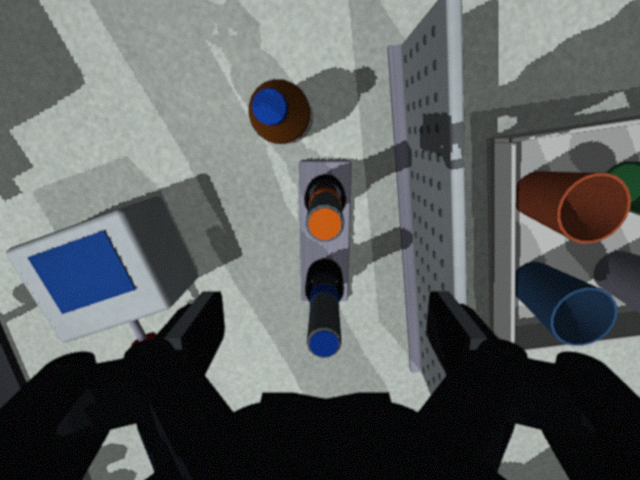

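The orange dot is at (324,223), which gives the probe axis at (0.614, 0.114). This agrees with the top view. I'll descend on it.

Emit:
play_rows([
  [[0.055, -0.03, 0.3, 0], [0, 0, 0.6, 0], [0, 0, 0.7, 0], [0, 0, 0.7, 0], [0, 0, 0.6, 0]],
])

```text
time_s: 10.25
eef_pos: [0.6136, 0.1135, 0.1497]
ee_rot: [0.998, -0.064, -0.001, 0.0]
wrist_force: [-0.2, -0.9, 0.4]
width: 0.0855
grasp_force: 0.0
```

Emit:
play_rows([
  [[0, 0, 0.5, 0], [0, 0, 0.28, 0], [0, 0, 0, 0], [0, 0, 0, 0]],
])

```text
time_s: 10.65
eef_pos: [0.6148, 0.1139, 0.1143]
ee_rot: [0.998, -0.064, 0.0, -0.0]
wrist_force: [-0.2, -0.0, 0.6]
width: 0.0855
grasp_force: 0.0
```

```bash
python3 - <<'E'
from h import *
s=robot.observe();print(s['wrist_force'],plan(s,[.6142,.1138,.113],-7.5))
E
```

```text
[-0.2119349  -0.04364338  0.61632472] (array([-0.011,  0.004,  0.027]), np.float64(0.0006), np.float64(-7.39))
```

Emit:
play_rows([
  [[0, 0, 0, 0], [0, 0, 0, 0], [0, 0, 0, 0], [0, 0, 0, 0], [0, 0, 0, 0]],
], gripper=-1)

```text
time_s: 11.15
eef_pos: [0.6148, 0.1137, 0.1145]
ee_rot: [0.998, -0.065, 0.001, -0.0]
wrist_force: [-1.3, -0.8, 5.6]
width: 0.0307
grasp_force: 59.1
```

Emit:
play_rows([
  [[0, 0, 0, 0], [0, 0, 0, 0], [0, 0, 0, 0]],
])

```text
time_s: 11.45
eef_pos: [0.6148, 0.1136, 0.1145]
ee_rot: [0.998, -0.065, 0.001, -0.0]
wrist_force: [-0.7, -1.0, 5.9]
width: 0.0305
grasp_force: 59.1
```

Emit:
play_rows([
  [[0, 0, -0.2, 0], [0, 0, -0.3, 0], [0, 0, -0.4, 0], [0, 0, -0.4, 0], [0, 0, -0.4, 0]],
])

```text
time_s: 11.95
eef_pos: [0.6143, 0.1139, 0.2006]
ee_rot: [0.998, -0.065, 0.0, -0.0]
wrist_force: [1.4, -0.4, -2.2]
width: 0.031
grasp_force: 59.4
```

Emit:
play_rows([
  [[0, 0, -0.5, 0], [0, 0, -0.6, 0], [0, 0, -0.6, 0], [0, 0, -0.5, 0], [0, 0, -0.25, 0]],
])

```text
time_s: 12.45
eef_pos: [0.6148, 0.1142, 0.3248]
ee_rot: [0.998, -0.064, 0.002, -0.001]
wrist_force: [0.4, 0.6, -1.9]
width: 0.0308
grasp_force: 59.4
```

Emit:
play_rows([
  [[0, 0, 0, 0], [0, 0, 0, 0]],
])

```text
time_s: 12.65
eef_pos: [0.6141, 0.1136, 0.3203]
ee_rot: [0.998, -0.065, -0.001, 0.0]
wrist_force: [0.1, 1.0, -2.5]
width: 0.031
grasp_force: 59.4
```

```bash
python3 - <<'E'
from h import *
s=robot.observe();print(s['wrist_force'],s['eef_pos'],s['joints'].round(2),plan(s,[.46,-.2627,.3225]))
E
```

```text
[ 0.06931542  0.9585116  -2.46354218] [0.61405327 0.11364781 0.32027032] [ 0.16  0.3  -0.53  1.36  0.15  1.52 -2.06] (array([-2.085,  7.861, -0.04 ]), 0, np.float64(-7.41))
```

Emit:
play_rows([
  [[-0.07, 0.27, -0.1, 0], [-0.15, 0.57, 0, 0], [-0.15, 0.57, 0, 0], [-0.15, 0.57, 0, 0], [-0.15, 0.57, 0, 0]],
])

```text
time_s: 13.15
eef_pos: [0.5633, -0.0106, 0.3253]
ee_rot: [0.998, -0.065, -0.001, 0.0]
wrist_force: [1.1, -0.5, -0.5]
width: 0.0306
grasp_force: 59.6
```

Emit:
play_rows([
  [[-0.15, 0.57, 0, 0], [-0.15, 0.57, 0, 0], [-0.15, 0.57, 0, 0], [-0.15, 0.57, 0, 0], [-0.15, 0.57, 0, 0]],
])

```text
time_s: 13.65
eef_pos: [0.5074, -0.1468, 0.3254]
ee_rot: [0.998, -0.065, -0.001, -0.0]
wrist_force: [-0.1, -0.5, -2.6]
width: 0.0306
grasp_force: 59.6
```

Emit:
play_rows([
  [[-0.15, 0.57, 0, 0], [-0.15, 0.57, 0, 0], [-0.15, 0.57, 0, 0], [-0.12, 0.45, 0, 0], [-0.07, 0.25, 0, 0]],
])

```text
time_s: 14.15
eef_pos: [0.4597, -0.2629, 0.3254]
ee_rot: [0.998, -0.066, -0.001, -0.0]
wrist_force: [0.7, -0.2, -2.1]
width: 0.0306
grasp_force: 59.6
```

Emit:
play_rows([
  [[0, 0, 0, 0], [0, 0, 0, 0], [0, 0, 0, 0]],
])

```text
time_s: 14.45
eef_pos: [0.4625, -0.2587, 0.3261]
ee_rot: [0.998, -0.064, 0.0, -0.0]
wrist_force: [-0.2, 0.7, -0.8]
width: 0.0308
grasp_force: 59.6
```

```bash
python3 - <<'E'
from h import *
s=robot.observe();print(s['eef_pos'],s['ee_rot'],s['joints'].round(2),plan(s,[.46,-.2627,.2225]))
T=robot.get_image("top");S=robot.get_image("side");W=robot.get_image("wrist")
for n,i in zip("TSW",(T,S,W)): cv2.imwrite(f"pics/{n}5.png",i)
v=np.vstack([S[130:330,230:500],]).repeat(2,0).repeat(2,1)
cv2.imwrite("pics/c5.png",np.vstack([v[:400], ]))
E
```

```text
[ 0.46249229 -0.2586915   0.32614086] [ 9.97980408e-01 -6.35217597e-02  3.82322454e-05 -3.00439047e-04] [ 0.67  0.07 -0.25  1.59  0.02  1.48 -1.29] (array([-0.039,  0.087,  2.073]), 0, np.float64(-7.28))
```

View pics/c5.png

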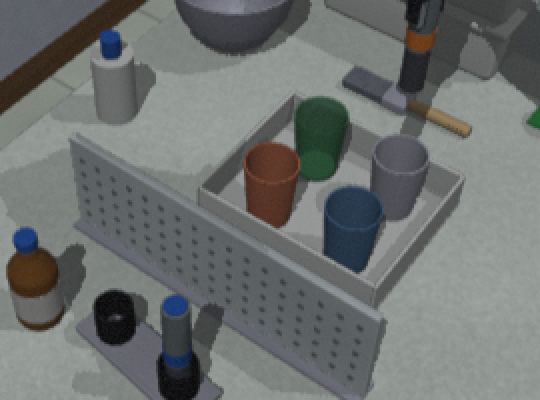

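View pics/W5.png

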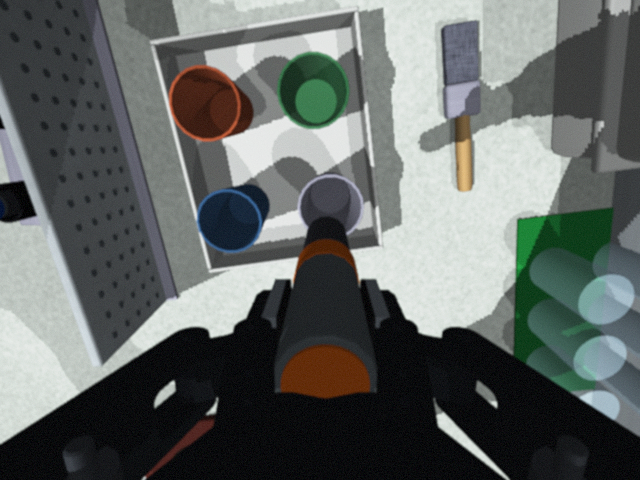

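```bash
python3 - <<'E'
from h import *
np.set_printoptions(precision=4,suppress=True)
s=robot.observe()
print("wrist rim",onz("wrist",[[330.5,206],[299.5,206],[361.5,206],[330.5,175]],.105,s))
print("side rim",onz("side",[[429.6,208.9]],.105),"tri",tri("side",[429.6,208.9],"top",[443.6,295.6]))
# rim measured anew by edges in the unobstructed-original side view: compare cups before/after
a=cv2.imread("pics/side0.png");b=cv2.imread("pics/S5.png")
print("crate change",cv2.absdiff(a,b)[180:270,330:465].max(2).__gt__(40).sum())
# probe in side view: dark below the band
st,c,_=max(blobs(b,(5,180,70),(18,255,255),20),key=lambda q:q[0][4]);print("band side",st,c)
g=cv2.cvtColor(b,cv2.COLOR_BGR2GRAY)
for v in range(150,182,3):
    r=g[v,420:455].astype(int); d=np.nonzero(r<70)[0]; print(v,(420+d.min(),420+d.max()) if len(d) else None)
# predicted pixel of the tip and of points up the axis if vertical under TCP
k=robot.calibration("side")
for n in("side","top"):
    k=robot.calibration(n)
    for h in(-.1025,-.0425,-.03):
        q=np.array(k['R'])@(s['eef_pos']+[0,0,h])+k['t'];print(n,h,q[:2]/q[2]*k['fx']+[k['cx'],k['cy']])
E
```

```text
wrist rim [[ 0.4605 -0.2635  0.105 ]
 [ 0.4647 -0.2303  0.105 ]
 [ 0.4562 -0.2968  0.105 ]
 [ 0.4933 -0.2676  0.105 ]]
side rim [[ 0.4563 -0.2568  0.105 ]] tri (array([ 0.4594, -0.2644,  0.0966]), np.float64(0.00023380098035591067))
crate change 72
band side [433 145  15  10  83] [439.3133 150.5181]
150 (np.int64(432), np.int64(454))
153 (np.int64(433), np.int64(454))
156 (np.int64(432), np.int64(454))
159 (np.int64(432), np.int64(454))
162 (np.int64(431), np.int64(454))
165 (np.int64(430), np.int64(454))
168 (np.int64(430), np.int64(452))
171 (np.int64(429), np.int64(449))
174 (np.int64(429), np.int64(441))
177 (np.int64(435), np.int64(437))
180 (np.int64(420), np.int64(434))
side -0.1025 [434.9235 172.4467]
side -0.0425 [438.8085 152.8001]
side -0.03 [439.6561 148.5136]
top -0.1025 [456.9031 300.0461]
top -0.0425 [466.2738 303.5247]
top -0.03 [468.4068 304.3165]
```

Emit:
play_rows([
  [[-0.035, 0.09, 0, 0], [0, 0, 0.3, 0], [0, 0, 0.4, 0], [0, 0, 0.4, 0], [0, 0, 0.4, 0]],
])

```text
time_s: 15.1
eef_pos: [0.4591, -0.2644, 0.2493]
ee_rot: [0.998, -0.065, -0.0, -0.0]
wrist_force: [0.6, -0.9, -1.8]
width: 0.0308
grasp_force: 59.6
```

Emit:
play_rows([
  [[0, 0, 0.3, 0], [0, 0, 0.2, 0], [0, 0, 0.05, 0], [0, 0, 0, 0], [0, 0, 0, 0]],
])

```text
time_s: 15.6
eef_pos: [0.46, -0.2647, 0.2245]
ee_rot: [0.998, -0.065, 0.001, 0.0]
wrist_force: [1.2, 0.4, -0.9]
width: 0.0306
grasp_force: 59.6
```

```bash
python3 - <<'E'
from h import *
s=robot.observe();print(s['eef_pos'],s['ee_rot'],plan(s,[.4602,-.263,.2225]))
S=robot.get_image("side");T=robot.get_image("top");cv2.imwrite("pics/T6.png",T)
v=[cv2.resize(i,None,fx=4,fy=4,interpolation=2) for i in(S[140:250,385:480],T[240:350,400:495])]
cv2.imwrite("pics/c6.png",np.hstack(v))
E
```

```text
[ 0.46       -0.26467124  0.22450444] [ 9.97908097e-01 -6.46453189e-02  5.96643273e-04  2.36888455e-04] (array([-0.   , -0.034,  0.04 ]), 0, np.float64(-7.41))
```

View pics/c6.png

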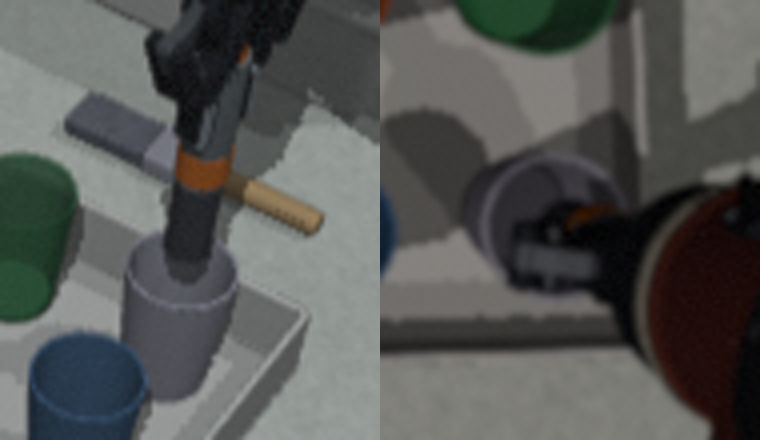

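```bash
python3 - <<'E'
from h import *
np.set_printoptions(precision=1,suppress=True)
k=robot.calibration("side")
def pr(P):
    q=np.atleast_2d(P)@np.array(k['R']).T+k['t'];return (q[:,:2]/q[:,2:]*k['fx']+[k['cx'],k['cy']]-[385,140])*4
a=np.linspace(0,6.28,90);C=np.c_[np.cos(a),np.sin(a),0*a]
for nm,c,r in(("rim",[.4602,-.263,.105],.036),("tip",[.46,-.2647,.122],.015),("beaker bottom",[.4602,-.263,.005],.03)):
    e=pr(np.array(c)+r*C);print(nm,pr(c),e.min(0),e.max(0))
E
```

```text
rim [[178.2 267.2]] [120.7 226.4] [236.  309.5]
tip [[183.6 247. ]] [159.4 229.8] [207.9 264.5]
beaker bottom [[157.4 370.6]] [112.1 336.9] [202.9 405.2]
```

```bash
python3 - <<'E'
from h import *
S=robot.get_image("side");W=robot.get_image("wrist");cv2.imwrite("pics/S7.png",S);cv2.imwrite("pics/W7.png",W)
g=cv2.cvtColor(S,cv2.COLOR_BGR2GRAY)
for v in range(192,218): print(v,g[v,420:446])
v=[cv2.resize(S[180:225,405:455],None,fx=8,fy=8,interpolation=2)]
w=cv2.resize(W[120:300,240:430],(380,360),interpolation=2)
cv2.imwrite("pics/c7.png",cv2.convertScaleAbs(np.hstack([v[0],w]),alpha=1.8))
E
```

```text
192 [148 145 146 148 153 151  99  48  34  33  34  38  39  35  39  38  41  34
  30  52  90  91  82  81  79 115]
193 [150 149 147 151 154 153  99  43  27  39  32  36  38  39  36  41  39  32
  39  67  88  90  91  93 127 140]
194 [154 150 148 151 154 154 113  43  33  35  40  39  35  39  37  38  38  34
  40  71  86  89  90 131 149 151]
195 [152 151 150 151 155 155 121  48  31  35  37  38  37  39  40  36  38  37
  38  84  90  87  98 147 154 150]
196 [148 151 151 152 153 152  95  39  35  36  38  37  37  39  38  36  36  33
  47  90  92  93 126 148 151 153]
197 [153 148 149 139 139 137  71  35  35  41  39  37  37  42  37  38  35  37
  57  86  88  89 117 150 152 155]
198 [128 137 132 116 104 101  49  34  39  35  37  35  39  39  35  37  37  36
  67  88  87  90 132 152 153 151]
199 [115 111 100  94  88  78  34  33  33  37  37  38  38  37  38  38  38  36
  68  95  88  94 144 151 150 149]
200 [ 94  87  87  86  90  74  39  31  34  39  40  36  39  38  39  35  33  32
  63 105  99  97 149 152 151 151]
201 [ 80  84  85  86  91  76  38  29  34  36  37  37  41  40  37  37  33  41
  79  97 103 116 148 153
[... 1085 characters left out ...]

  75  75  71  64  71 113  89 114]
212 [108  93  85  83  86  88  92  90  90  93  90  88  89  85  86  83  83  82
  74  72  69  68  92  98  92 104]
213 [ 99 109  91  85  87  89  91  90  91  92  88  88  88  87  85  83  82  79
  73  71  79  92  97  70  83 103]
214 [ 80  93 100 101  91  90  92  91  91  90  90  88  88  83  84  82  81  79
  77  85 106 101  79  66  93 107]
215 [ 72  77  88  92 100 107 104  95  94  88  89  91  89  87  86  85  85  91
 106  97  92  84  66  64 102 106]
216 [ 74  77  80  80  92  92  99 103 112 106 104 105 104 103 104 114 109 101
  94  85  75  69  60  72 106 106]
217 [ 74  77  79  79  82  79  87  90  99  94  85  90  94  92  93  98  97  88
  78  75  71  64  67  91 105 102]
```

View pics/c7.png

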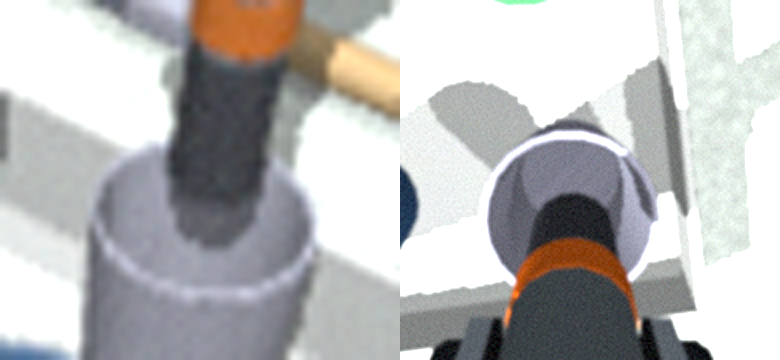

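Probe tip bottom edge is at row about 205; the lighter patch down to row 210 is its shadow. The rim spans rows 198–216, so the tip is roughly 1.5–2 mm off and 2 mm high. One small trim should fix it.

Emit:
play_rows([
  [[0, -0.045, 0.04, 0], [0, 0, 0, 0], [0, 0, 0, 0], [0, 0, 0, 0], [0, 0, 0, 0]],
])

```text
time_s: 16.3
eef_pos: [0.4598, -0.2623, 0.2217]
ee_rot: [0.998, -0.065, 0.0, -0.0]
wrist_force: [-0.3, -0.2, -2.1]
width: 0.0305
grasp_force: 59.6
```

Emit:
play_rows([
  [[0, 0, 0, 0], [0, 0, 0, 0], [0, 0, 0, 0], [0, 0, 0, 0], [0, 0, 0, 0]],
])

```text
time_s: 16.8
eef_pos: [0.4598, -0.2622, 0.2217]
ee_rot: [0.998, -0.065, -0.0, -0.0]
wrist_force: [0.5, -0.1, -1.9]
width: 0.0304
grasp_force: 59.6
```

```bash
python3 - <<'E'
from h import *
s=robot.observe();print(s['eef_pos'],s['ee_rot'],abs(s['joint_vel']).max(),s['wrist_force'])
S=robot.get_image("side");a=cv2.imread("pics/side0.png")
b,g,r=[S[...,i].astype(int) for i in range(3)]
m=((r>80)&(g<0.35*r)&(b<0.4*r)).astype(np.uint8)
k,l,st,c=cv2.connectedComponentsWithStats(m);print([(st[i],c[i]) for i in range(1,k) if 30<st[i][4]<400])
g=cv2.cvtColor(S,cv2.COLOR_BGR2GRAY)
for v in(200,202,204,206): print(g[v,422:442])
E
```

```text
[ 0.45982612 -0.26222243  0.2216847 ] [ 9.97909103e-01 -6.46329558e-02 -2.62153224e-05 -4.53759424e-05] 0.002322505145307109 [ 0.52000094 -0.06409848 -1.85628307]
[(array([256, 391,  11,  14,  92], dtype=int32), array([260.39130435, 397.02173913]))]
[ 86  86  88  60  34  39  38  37  38  37  39  35  37  37  31  45 100 106
 100 132]
[ 86  89  91  45  33  35  38  33  40  39  40  42  36  35  34  51  84  84
  91 112]
[88 89 90 83 44 36 40 39 39 39 38 39 34 35 36 57 85 83 81 76]
[88 88 89 89 59 49 48 42 43 42 39 42 38 48 55 84 85 79 75 72]
```

The tip is at about (0.460, -0.262, 0.119), the arm is still, and the knob is back home.

```bash
python3 -c "
from rig import robot
print(robot.job_done())"
```

```text
the job is handed in; nothing more can be done
None
```

The job is handed in: I pulled the knob to its stop and it sprang fully back, and the arm is holding the orange-banded probe upright and still, centred to within about 1–2 mm over the steel beaker with its tip about 14–15 mm above the rim.

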